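# Close the board test jig and hold it shut with the locking pin

## Robot

A 6-joint arm with a two-finger parallel gripper is mounted at the origin on the work surface. World frame = base frame: x ahead of the robot, y to its left, z up, the work surface at z = 0. Lengths are in m, angles in rad, forces in N, time in s.
With the tool pointing down it reaches from about 0.3 to 0.875 m from the base axis. Payload 6.4 kg.
Tool frame: the origin (TCP) lies between the finger pads; the fingertips stand 19 mm ahead of it and the grasp point (between the pads) is the TCP (ctrl.tips_ahead is the z of the fingertips in the tool frame, in m); z points along the fingers, y is the line along which they close (so a half turn about z gives the same grasp; the last joint's range is limited). The gripper opens to 85 mm and grips with 20 to 120 N. Pads are 22 mm wide; open, the fingers measure 114 mm over their backs; the gripper's body (76 mm by 85 mm) begins 54 mm behind the grasp point. The pads swing forward as they close: fully open they stand 13 mm farther back than shut.
Start: joints at [1.093, 0.181, 1.607, -0, 1.354, -0.206], TCP at [0.154, 0.554, 0.25] pointing down, gripper open.
Joint ranges: [-2.99, 2.99], [-0.89, 2.07], [0.3, 2.58], [-1.14, 4.28], [0, 2.63], [-3.12, 3.12]. Speed limits (rad/s): [2.57, 2.57, 3.01, 3.14, 3.14, 3.14].

## Interface

Orientations are given as a unit quaternion [w, x, y, z].
In Python, from bench import readout, vision, ctrl gives the robot as it stands.
- The arm moves only by the tool play_rows, never from a script. Its arguments are lists of equal length, an entry for each row: "xyz": the shift along the tool's x, y, z in mm, a list of three; "rot": the turn, a rotation vector about the tool's x, y, z in rad, a list of three; "grip": the opening, from 0 (shut) to 1 (fully open). In form: {"xyz": [[x, y, z], ...], "rot": [[rx, ry, rz], ...], "grip": [grip, ...]}. A call has exactly 10 rows; each row is the pose to reach, as a shift and turn from the pose commanded when the call began, along the tool's axes at that moment; what a row does not reach only later rows make up. A row lasts 1/8 s, in which the tool goes at most 62.5 mm and 10.7 degrees, less where a joint would pass 70% of its speed; a pose out of reach is approached as far as the arm can. A call with a gripper value outside its range is refused whole. The fingers move at their own pace and stop on an object; the grip force is fixed at half the most. Time passes only in rows, so rows that repeat a pose let the fingers close, or fill a call up. It gives the time, the measured TCP pose, the force, the opening and the grip force at its end, in the units of the state.
- readout.get_obs(): the state, without advancing time (a new reading comes with each control period).
- vision.camera(name): name is "scene" or "top" or "wrist"; returns a dict with "color" (400x640x3 uint8, red, green, blue), "depth" (400x640 float32, m along the optical axis (not along the pixel's ray), 0 where there is no reading), "camera_matrix" (3x3 intrinsics, pixels), "extrinsics" (4x4, takes a point from camera to world coordinates); the wrist camera has in their place "hand_eye" (4x4, takes a point from camera to tool coordinates, whose origin is the TCP and whose axes are the flange's). Camera axes: x right, y down, z forward; pixel columns grow to the right and rows downward; lengths in m; the calibration is good to about 2 mm. A picture is of the moment at which its call begins: read the wrist's pose just before it.
- ctrl.hand_in(): hands the job in; it is judged then, once.
The state is a dict: "time_s": time; "q": joint angles; "dq": joint speeds; "joint_efforts": joint torques, N m; "eef_pos": TCP position; "eef_rot": TCP orientation; "wrist_force": force on the tool from outside, world axes, zero at the start; "torque": the same for the moment, N m; "opening": opening from 0.0 (shut) to 1.0 (fully open); "grasp_force": force on a finger pad.
Only numpy, scipy, OpenCV 4.12 (cv2) and the standard library are available. Lean on these libraries where they do the work, as an engineer would, in place of code of your own. Each camera call takes 0.05 s, during which the arm holds its last target. There are 200 camera calls.

## Task

A circuit board lies ready in the open clamshell test jig. Swing the jig's lid down, take the steel locking pin out of its stand and push it down through the hole in the lid into the hole in the base, until its collar has pressed the lid fully shut against the jig's spring contacts. Nothing latches, so finish while still holding the pin and pressing it down, the lid kept shut by the pin and not touched by the hand, and leave the other things on the bench where they are.

Things in the scene. Friction and masses are not known exactly. Their poses are not given: they have to be found in the camera images.
- jig: base of the test jig, a grey steel block fixed to the bench, 155 mm (x) by 130 mm (y) by 40 mm high, a dark green board lying in its open middle. Origin: on the bench, 75 mm before the hinge axis; its x axis points from the pin-hole end (nearer the robot) to the hinge end, y along the hinge, z up
- lid (a joint): angle of the lid (aluminium frame, clear window): 0 fully shut on the base, 1.57 upright, 2.0 leaning fully back, away from the hole end. Damped, stiff hinge: near upright it stays put; below about 0.9 rad it falls gently on its own and rests ajar at about 0.09 rad on two brass spring contacts. Shutting it from there takes about 8 N at the hole; let go, it springs ajar again
- lid_hinge (a point): middle of the lid's hinge axis, 40 mm above the bench, at x = +75 mm in the jig's frame; the axis runs along the jig's y. The lid reaches 150 mm from this axis, is 130 mm wide and 10 mm thick; its underside plane passes through the axis
- lid_hole (a point): centre of the upper mouth of the 15 mm wide hole through the lid, 127.5 mm from the hinge axis, mid-width; it swings with the lid. Its x axis points to the hinge, z is the outward normal of the lid's upper face
- base_hole (a point): centre of the upper mouth of the 12 mm wide hole down through the base, 40 mm above the bench, mid-width, 127.5 mm from the hinge axis; z up. Directly under the lid's hole when the lid is shut
- pin_stand: black block 55 by 55 by 45 mm high, fixed to the bench, with an upright hole in which the pin stands; origin at the centre of its underside
- pin_grip (a point): middle of the pin's grip. Loose steel pin, 0.12 kg, upright in its stand: 10 mm shank with tapered foot, 42 mm long; then a collar 26 mm wide, 5 mm thick, resting on the stand's top; above it a round grip 18 mm wide, 36 mm tall. This point is 65 mm above the foot, 18 mm above the collar's top; z along the pin
- pin_tip (a point): the pin's foot, lowest end of the shank, on its axis
- solder_spool: bystander: loose reel of solder, 60 mm across, 44 mm tall, standing on its flange; origin at the centre of its underside. It may stand left or right of the jig, opposite to the pin's stand
- flux_jar: bystander: small loose jar, 52 mm across, 60 mm tall; origin at the centre of its underside
- tip_cleaner: bystander: loose dark tin with brass wool for cleaning iron tips, 60 mm across, 34 mm tall; origin at the centre of its underside. It and the jar may change sides
Not all that is in view belongs to the job. There is more than one size of the jig; the job needs the larger.

How it is judged:
By the outcome, as a careful person would: the job done as asked, in the order asked, and still so for the second after the job is handed in, while the arm keeps its last pose, push and grip.
It also fails if it takes over 69 s, if anything falls off the work surface, if the arm or the gripper's body presses on something with over 40 N, if the wrist force passes 120 N, or if a joint passes its speed limit or range.

## Working session

There is one attempt and no reset: what is moved stays moved. The work goes in short steps, Python scripts to look and compute and a tool call to move; the robot and the scene stay as the last step left them, time stands still between calls to the robot, and variables do not carry over. Pictures are saved under pics/ and viewed, at most 10 in all, crops included, and the job is handed in when it is done.

Besides the shell and the picture viewer there is one more tool, called as name(argument=value, ...) on one line, values as JSON. play_rows: Moves the arm, as the interface text tells. Its arguments: {"type":"object","properties":{"xyz":{"type":"array","items":{"type":"array","items":{"type":"number"}}},"rot":{"type":"array","items":{"type":"array","items":{"type":"number"}}},"grip":{"type":"array","items":{"type":"number"}}},"required":["xyz","rot","grip"]}

```bash
mkdir -p pics; cat > h.py <<'E'
import numpy as np, cv2
from scipy.spatial.transform import Rotation as R
from bench import readout, vision, ctrl
def cam(n):
    o=readout.get_obs(); c=vision.camera(n)
    if n=="wrist":
        T=np.eye(4); q=o["eef_rot"]; T[:3,:3]=R.from_quat([q[1],q[2],q[3],q[0]]).as_matrix(); T[:3,3]=o["eef_pos"]
        c["extrinsics"]=T@np.array(c["hand_eye"])
    d=c["depth"]; K=np.array(c["camera_matrix"]); v,u=np.mgrid[:400,:640]
    P=np.stack([(u-K[0,2])/K[0,0]*d,(v-K[1,2])/K[1,1]*d,d],-1)
    E=np.array(c["extrinsics"]); c["P"]=P@E[:3,:3].T+E[:3,3]; c["P"][d==0]=np.nan
    return c
def save(n,img): cv2.imwrite("pics/"+n,cv2.cvtColor(img,cv2.COLOR_RGB2BGR))
E
python3 - <<'E'
from h import *
t=cam("top"); s=cam("scene")
save("top.png",t["color"]); save("scene.png",s["color"])
np.savez("t.npz",P=t["P"],c=t["color"]); np.savez("s.npz",P=s["P"],c=s["color"])
o=readout.get_obs(); print(o["time_s"],o["eef_pos"],o["eef_rot"],o["opening"]); print(t["extrinsics"],s["extrinsics"])
E
```

```text
0.1 [0.15411945 0.55347935 0.24948427] [-2.57783427e-04  1.35475937e-01  9.90780322e-01 -7.46709306e-04] 0.9986455655588031
[[-2.38408196e-03 -9.85471975e-01  1.69821386e-01  4.09482625e-01]
 [-9.99844613e-01 -6.17050300e-04 -1.76173175e-02  5.33078672e-04]
 [ 1.74661610e-02 -1.69836999e-01 -9.85317374e-01  9.12688245e-01]
 [ 0.00000000e+00  0.00000000e+00  0.00000000e+00  1.00000000e+00]] [[ 0.05393348  0.61133567 -0.78953143  1.17873284]
 [ 0.99841391 -0.02022675  0.05254079 -0.02757693]
 [ 0.01615041 -0.79111287 -0.61145694  0.56086401]
 [ 0.          0.          0.          1.        ]]
```

View pics/top.png

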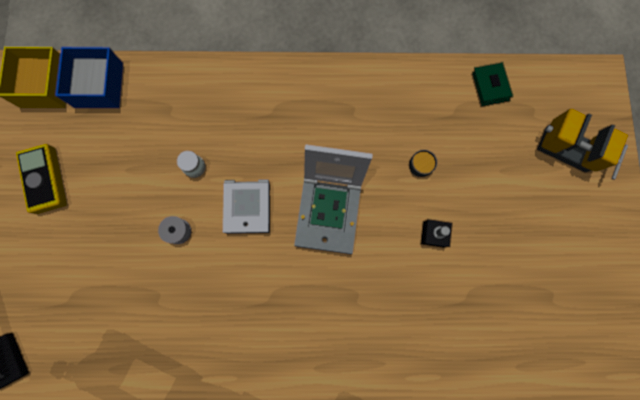

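View pics/scene.png

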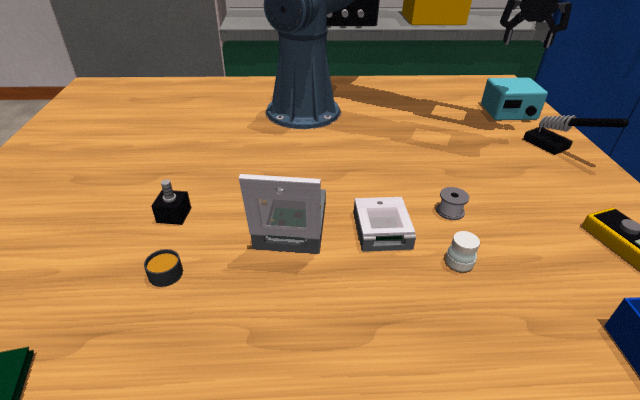

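Top view: the open jig is at (328,205), with its base hole at about (324,239) and the lid upright at about (335,165). The closed smaller jig at (246,207) could be mistaken for it, but it is a decoy. The pin and stand are at (437,233), and could be confused with the spool at (175,230), the jar at (191,164) or the tin at (423,163). By the description I choose the open jig and the black square stand with the steel pin.

```bash
python3 - <<'E'
from h import *
D=np.load("t.npz");P=D["P"];c=D["c"]
a=cv2.resize(c[140:260,285:375],None,fx=4.5,fy=4.5,interpolation=cv2.INTER_CUBIC)
b=cv2.resize(c[200:260,405:470],None,fx=5,fy=5,interpolation=cv2.INTER_CUBIC)
b=cv2.copyMakeBorder(b,0,a.shape[0]-b.shape[0],0,0,cv2.BORDER_CONSTANT); save("crop.png",np.hstack([a,b]))
v,u=np.mgrid[:400,:640]
# jig top
m=(u>290)&(u<375)&(v>175)&(v<260)&(abs(P[...,2]-.04)<.006)
pts=P[m][:,:2].astype(np.float32); print("jig top rect",m.sum(),cv2.minAreaRect(pts*1000), np.median(P[m][:,2]))
m=(u>290)&(u<380)&(v>140)&(v<200)&(P[...,2]>.06)
q=P[m]; print("lid n",len(q),q.min(0),q.max(0))
for z in np.arange(.06,.2,.02):
    k=q[abs(q[:,2]-z)<.01]; 
    if len(k)>3: print(z.round(2),k[:,:2].mean(0),k[:,1].min(),k[:,1].max(),len(k))
# pin
m=(u>405)&(u<470)&(v>205)&(v<260)
q=P[m]
for lo,hi in [(.04,.048),(.048,.07),(.07,.08),(.08,.1)]:
    k=q[(q[:,2]>lo)&(q[:,2]<hi)]; print(lo,len(k),k.mean(0) if len(k) else 0, k.min(0),k.max(0))
for n,(a,b) in dict(spool=(175,230),jar=(191,164),tin=(423,163),small=(246,207)).items(): print(n,P[b,a])
D=np.load("s.npz");P=D["P"]
q=P[170:225,140:200].reshape(-1,3)
for lo,hi in [(.04,.048),(.048,.055),(.055,.08),(.08,.1)]:
    k=q[(q[:,2]>lo)&(q[:,2]<hi)]; print(lo,len(k),k.mean(0), k.min(0),k.max(0))
q=P[172:245,238:330].reshape(-1,3);q=q[q[:,2]>.06]
for z in np.arange(.06,.22,.02):
    k=q[abs(q[:,2]-z)<.01]
    if len(k)>3: print(z.round(2),np.median(k[:,:2],0),k[:,1].min(),k[:,1].max(),len(k))
E
```

```text
jig top rect 2153 ((533.0634155273438, -38.70307159423828), (130.263916015625, 152.78619384765625), 81.81282806396484) 0.04102567185765282
lid n 2023 [ 0.60097057 -0.11772574  0.06003403] [0.6498786  0.01452521 0.19140659]
0.06 [ 0.61218387 -0.05076523] -0.11357305286126852 0.014525210771491354 192
0.08 [ 0.61597878 -0.05076552] -0.1138607450170928 0.014335993446506757 225
0.1 [ 0.6192999  -0.05043008] -0.11477890697182956 0.014031042298897045 246
0.12 [ 0.62266227 -0.05268027] -0.1153177843200027 0.01161169025897351 261
0.14 [ 0.62397106 -0.05126594] -0.11539939573719091 0.011399086137654333 181
0.16 [ 0.62665098 -0.05186102] -0.11545480066829786 0.011181631505916664 309
0.18 [ 0.63315367 -0.05315609] -0.11772573796732552 0.010916664146073543 583
0.2 [ 0.63298701 -0.05453516] -0.11509669981033029 0.008770317620200408 26
0.04 440 [ 0.49341577 -0.28304794  0.04556612] [ 0.46291406 -0.31596922  0.04010197] [ 0.52293608 -0.2541886   0.04798463]
0.048 112 [ 0.49193726 -0.28048664  0.05231992] [ 0.46471422 -0.30947885  0.04802397] [ 0.52474728 -0.2567394   0.06970535]
0.07 9 [ 0.494501   
[... 712 characters left out ...]
013] [ 0.50122573 -0.27493042  0.07961668]
0.08 66 [ 0.49304647 -0.28377432  0.0850612 ] [ 0.48182809 -0.29410622  0.08010394] [ 0.50051993 -0.27550017  0.08822279]
0.06 [ 0.61691798 -0.04937569] -0.11450528201999743 0.013412817435898762 256
0.08 [ 0.61949401 -0.0507694 ] -0.11467195157331009 0.013028633644576015 524
0.1 [ 0.62304556 -0.05029292] -0.11544267423748567 0.012483541334513716 551
0.12 [ 0.62655387 -0.04935724] -0.11602952332542321 0.013904182946535601 596
0.14 [ 0.62993939 -0.05186503] -0.11684310827314476 0.013568381968298404 636
0.16 [ 0.63248267 -0.05128137] -0.11718862934463556 0.01284750407902624 673
0.18 [ 0.63540735 -0.05192942] -0.11753354251337375 0.01227184764482836 950
```

View pics/crop.png

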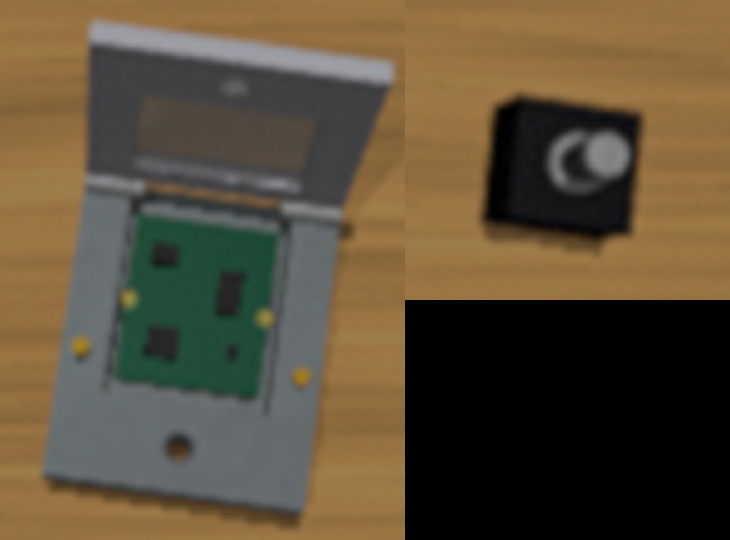

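The crop confirms the big open jig (base hole at crop (178,447), i.e. px (324.6,239.3)) and the pin upright in its black stand, with its grip top at crop (605,155).

```bash
cat >> h.py <<'E'
def yawR(deg):  # tool down, tool y at this heading
    a=np.radians(deg); y=np.array([np.cos(a),np.sin(a),0]); z=np.array([0,0,-1.]); return np.stack([np.cross(y,z),y,z],1)
def go(p,deg,quiet=0):
    o=readout.get_obs(); q=o["eef_rot"]; Rm=R.from_quat([q[1],q[2],q[3],q[0]]).as_matrix()
    print("shift mm",(Rm.T@(np.array(p)-o["eef_pos"])*1000).round(1),"rot",R.from_matrix(Rm.T@yawR(deg)).as_rotvec().round(3))
JA=81.8; a=np.radians(JA-90); XJ=np.array([np.cos(a),np.sin(a),0]); YJ=np.array([-XJ[1],XJ[0],0])
E
python3 - <<'E'
from h import *
c=cam("top");K=np.array(c["camera_matrix"]);E=np.array(c["extrinsics"])
def ray(u,v,z):
    d=E[:3,:3]@np.array([(u-K[0,2])/K[0,0],(v-K[1,2])/K[1,1],1]); return E[:3,3]+d*(z-E[2,3])/d[2]
h=ray(324.3,239.0,.0405); print("hole",h)
hin=h+.1275*XJ; print("hinge from hole",hin, "from rect", np.array([.533,-.0387,.04])+.0755*XJ)
print("pin top", ray(405+605/5-.5,200+155/5-.5,.086))
hin=np.array([*hin[:2],0])
p=hin+.085*XJ+.030*YJ+[0,0,.25]; print(p); go(p,JA); print(c["hand_eye"] if "hand_eye" in c else "")
E
```

```text
hole [ 0.47885115 -0.03056454  0.0405    ]
hinge from hole [ 0.60504762 -0.04874973  0.0405    ] from rect [ 0.60772811 -0.04946848  0.04      ]
pin top [ 0.49286862 -0.45721692  0.086     ]
[ 0.69345747 -0.0311799   0.25      ]
shift mm [-676.5 -418.5   -0. ] rot [-0.001 -0.    -0.129]
```

play_rows(xyz=[[-47,-29,0],[-94,-58,0],[-141,-87,0],[-188,-116,0],[-235,-145,0],[-282,-174,0],[-329,-203,0],[-376,-232,0],[-423,-261,0],[-470,-290,0]], rot=[[0,0,-0.02],[0,0,-0.04],[0,0,-0.06],[0,0,-0.08],[0,0,-0.1],[0,0,-0.12],[0,0,-0.129],[0,0,-0.129],[0,0,-0.129],[0,0,-0.129]], grip=[0,0,0,0,0,0,0,0,0,0])

```text
time_s: 1.4
eef_pos: [0.5301, 0.1468, 0.2501]
eef_rot: [-0.0, 0.071, 0.997, 0.0]
wrist_force: [0.9, 0.2, 0.3]
opening: 0.003
grasp_force: 0.0
```

```bash
python3 - <<'E'
from h import *
o=readout.get_obs(); print(o["eef_pos"],o["opening"],o["wrist_force"])
hin=np.array([.6055,-.049,0])
for dx,z in [(.085,.25),(.085,.155),(-.085,.155)]: go(hin+dx*XJ+.03*YJ+[0,0,z],JA)
E
```

```text
[0.5301473  0.14683279 0.25010055] 0.0027117160805663672 [0.92716999 0.21706444 0.2715498 ]
shift mm [-187.5 -153.1    0. ] rot [ 0. -0.  0.]
shift mm [-187.5 -153.1   95. ] rot [ 0. -0.  0.]
shift mm [ -17.5 -153.1   95.1] rot [ 0. -0.  0.]
```

play_rows(xyz=[[-45,-36,0],[-90,-72,0],[-135,-110,0],[-188,-153,0],[-188,-153,20],[-188,-153,40],[-188,-153,60],[-188,-153,80],[-188,-153,95],[-188,-153,95]], rot=[[0,0,0],[0,0,0],[0,0,0],[0,0,0],[0,0,0],[0,0,0],[0,0,0],[0,0,0],[0,0,0],[0,0,0]], grip=[0,0,0,0,0,0,0,0,0,0])

```text
time_s: 2.65
eef_pos: [0.6925, -0.0292, 0.1535]
eef_rot: [-0.001, 0.071, 0.997, 0.0]
wrist_force: [-0.2, -0.8, -0.5]
opening: -0.005
grasp_force: 0.0
```

play_rows(xyz=[[8,0,0],[16,0,0],[24,0,0],[32,0,0],[40,0,0],[48,0,0],[56,0,0],[64,0,0],[72,0,0],[80,0,0]], rot=[[0,0,0],[0,0,0],[0,0,0],[0,0,0],[0,0,0],[0,0,0],[0,0,0],[0,0,0],[0,0,0],[0,0,0]], grip=[0,0,0,0,0,0,0,0,0,0])

```text
time_s: 3.9
eef_pos: [0.6139, -0.0184, 0.1553]
eef_rot: [0.0, 0.071, 0.997, -0.0]
wrist_force: [1.3, -0.6, -1.0]
opening: 0.001
grasp_force: 0.7
```

play_rows(xyz=[[9,0,0],[18,0,0],[27,0,0],[36,0,0],[45,0,0],[54,0,0],[63,0,0],[72,0,0],[80,0,0],[88,0,0]], rot=[[0,0,0],[0,0,0],[0,0,0],[0,0,0],[0,0,0],[0,0,0],[0,0,0],[0,0,0],[0,0,0],[0,0,0]], grip=[0,0,0,0,0,0,0,0,0,0])

```text
time_s: 5.15
eef_pos: [0.5267, -0.0059, 0.1553]
eef_rot: [0.0, 0.071, 0.997, -0.0]
wrist_force: [-0.2, -0.2, -0.0]
opening: 0.003
grasp_force: 0.0
```

```bash
python3 - <<'E'
from h import *
s=cam("scene"); t=cam("top"); save("b.png",np.vstack([s["color"][130:300,100:520],t["color"][130:270,150:570]]))
go([.493,-.284,.20],JA); go([.493,-.284,.15],JA)
E
```

```text
shift mm [  -6.4 -280.2  -44.8] rot [ 0.    -0.001  0.   ]
shift mm [  -6.5 -280.2    5.2] rot [ 0.    -0.001  0.   ]
```

View pics/b.png

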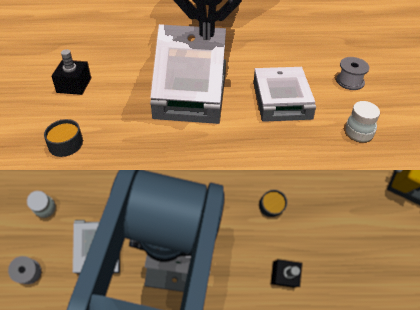

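The lid has swung down and lies ajar on the base. Next I move above the pin, opening the gripper.

play_rows(xyz=[[-2,-10,-35],[-3,-50,-45],[-4,-90,-45],[-5,-130,-45],[-6,-170,-45],[-6,-210,-45],[-6,-245,-40],[-6,-270,-30],[-6,-280,-20],[-6,-280,-10]], rot=[[0,0,0],[0,0,0],[0,0,0],[0,0,0],[0,0,0],[0,0,0],[0,0,0],[0,0,0],[0,0,0],[0,0,0]], grip=[0,0,0.6,0.6,0.6,0.6,0.6,0.6,0.6,0.6])

```text
time_s: 6.5
eef_pos: [0.4933, -0.284, 0.1646]
eef_rot: [-0.0, 0.072, 0.997, 0.0]
wrist_force: [0.7, -0.3, 0.0]
opening: 0.601
grasp_force: 0.0
```

```bash
python3 - <<'E'
from h import *
o=readout.get_obs(); print(o["eef_pos"],o["opening"])
w=cam("wrist"); t=cam("top"); P=w["P"]
im=np.hstack([w["color"][::1,120:520],cv2.resize(t["color"][130:270,270:410],(400,400))]); save("c.png",im)
f=P.reshape(-1,3); f=f[(abs(f[:,0]-.493)<.06)&(abs(f[:,1]+.284)<.06)]
for lo,hi in [(.042,.047),(.048,.053),(.083,.09)]:
    k=f[(f[:,2]>lo)&(f[:,2]<hi)]; print(lo,len(k)); 
    if len(k): print(k.mean(0),k.min(0),k.max(0))
# lid
q=t["P"][130:270,270:410].reshape(-1,3); q=q[(q[:,2]>.045)&(q[:,2]<.08)]; q=q[(abs(q@XJ-(np.array([.53,-.0387,0])@XJ))<.09)&(abs(q@YJ-np.array([.53,-.0387,0])@YJ)<.07)]
A=np.c_[q@XJ,q@YJ,np.ones(len(q))]; print("lid plane",len(q),np.linalg.lstsq(A,q[:,2],rcond=None)[0])
print(cv2.minAreaRect((q[:,:2]*1000).astype(np.float32)))
E
```

```text
[ 0.49328292 -0.28400729  0.16456337] 0.6010024129029629
0.042 3632
[ 0.48892351 -0.28424304  0.04498227] [ 0.46087875 -0.31560433  0.04205429] [ 0.52375253 -0.25388097  0.04699992]
0.048 339
[ 0.48700167 -0.28411419  0.04994247] [ 0.47929057 -0.29782283  0.04802854] [ 0.50181535 -0.27215674  0.05289766]
0.083 589
[ 0.49194149 -0.28476324  0.08593742] [ 0.48319079 -0.29373234  0.08304154] [ 0.50166134 -0.27588112  0.08782337]
lid plane 3865 [-0.09088447 -0.00022857  0.10597868]
((534.3036499023438, -38.83930969238281), (130.16651916503906, 154.88673400878906), 81.81254577636719)
```

View pics/c.png

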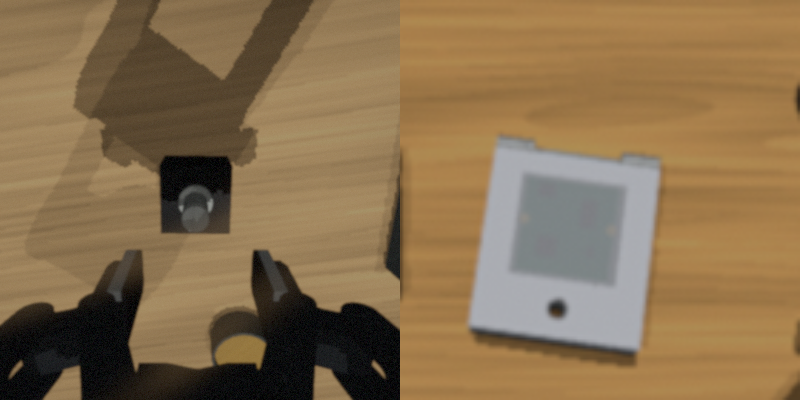

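The wrist view shows the pin at (315,215) in the full frame, centred between the fingers. In the top view the lid rests ajar at 0.091 rad with its hole at panel (157,308).

play_rows(xyz=[[1,0,18],[1,0,36],[1,0,54],[1,0,70],[1,0,82],[1,0,88],[1,0,88],[1,0,88],[1,0,88],[1,0,88]], rot=[[0,0,0],[0,0,0],[0,0,0],[0,0,0],[0,0,0],[0,0,0],[0,0,0],[0,0,0],[0,0,0],[0,0,0]], grip=[0.6,0.6,0.6,0.6,0.6,0.6,0.6,0.4,0,0])

```text
time_s: 7.85
eef_pos: [0.4928, -0.2842, 0.0781]
eef_rot: [0.001, 0.071, 0.997, -0.0]
wrist_force: [-0.8, -0.2, 3.7]
opening: 0.187
grasp_force: 58.5
```

play_rows(xyz=[[0,0,0],[0,0,0],[0,0,0],[0,0,-5],[0,0,-15],[0,0,-25],[0,0,-35],[0,0,-50],[0,0,-70],[0,0,-85]], rot=[[0,0,0],[0,0,0],[0,0,0],[0,0,0],[0,0,0],[0,0,0],[0,0,0],[0,0,0],[0,0,0],[0,0,0]], grip=[0,0,0,0,0,0,0,0,0,0])

```text
time_s: 9.1
eef_pos: [0.4927, -0.284, 0.164]
eef_rot: [0.001, 0.071, 0.997, -0.0]
wrist_force: [-0.1, 0.4, -0.7]
opening: 0.187
grasp_force: 58.6
```

```bash
python3 - <<'E'
from h import *
o=readout.get_obs(); print(o["eef_pos"],o["opening"],o["grasp_force"],o["wrist_force"])
t=cam("top"); w=cam("wrist"); s=cam("scene")
e=o["eef_pos"]
for n,c in dict(w=w,s=s,t=t).items():
    f=c["P"].reshape(-1,3); f=f[(abs(f[:,0]-e[0])<.025)&(abs(f[:,1]-e[1])<.025)]
    k=f[(f[:,2]>e[2]-.09)&(f[:,2]<e[2]-.022)]
    for lo in np.arange(-.08,-.02,.01):
        j=k[abs(k[:,2]-e[2]-lo)<.005]
        if len(j)>3: print(n,lo.round(2),len(j),j.mean(0).round(4),j.min(0).round(4),j.max(0).round(4))
im=np.hstack([w["color"][:,120:520],cv2.resize(s["color"][100:240,130:270],(400,400))]); save("d.png",im)
# lid hole in top view
K=np.array(t["camera_matrix"]);E=np.array(t["extrinsics"])
P=t["P"]; g=cv2.cvtColor(t["color"],cv2.COLOR_RGB2GRAY)
vv,uu=np.mgrid[228:248,316:336]; wt=np.clip(110-g[228:248,316:336].astype(float),0,None)
u,v=(uu*wt).sum()/wt.sum(),(vv*wt).sum()/wt.sum()
d=E[:3,:3]@np.array([(u-K[0,2])/K[0,0],(v-K[1,2])/K[1,1],1]); z=.0612
print("lid hole",u,v,E[:3,3]+d*(z-E[2,3])/d[2])
E
```

```text
[ 0.49271486 -0.28400377  0.16401705] 0.18661211429436436 58.62236201763153 [-0.08665019  0.36359359 -0.74917821]
w -0.07 36 [ 0.4898 -0.2843  0.0971] [ 0.4886 -0.2898  0.0954] [ 0.4925 -0.2803  0.099 ]
w -0.06 87 [ 0.4897 -0.2845  0.104 ] [ 0.4884 -0.2896  0.0991] [ 0.4939 -0.28    0.1089]
w -0.05 25 [ 0.489  -0.2843  0.1108] [ 0.4882 -0.2878  0.1091] [ 0.49   -0.2813  0.1133]
w -0.03 545 [ 0.4843 -0.2832  0.1371] [ 0.4801 -0.2966  0.1321] [ 0.492  -0.2718  0.139 ]
s -0.07 13 [ 0.4948 -0.284   0.0951] [ 0.4916 -0.2882  0.0905] [ 0.4971 -0.2802  0.0981]
s -0.06 25 [ 0.4948 -0.2832  0.1037] [ 0.4908 -0.2892  0.0991] [ 0.4984 -0.2797  0.1089]
s -0.05 23 [ 0.4951 -0.2835  0.1139] [ 0.4904 -0.289   0.1102] [ 0.4988 -0.2802  0.1188]
s -0.04 20 [ 0.495  -0.2835  0.1227] [ 0.4895 -0.2881  0.1194] [ 0.4974 -0.2795  0.1269]
s -0.03 66 [ 0.499  -0.282   0.1359] [ 0.4854 -0.2964  0.1318] [ 0.5066 -0.2712  0.1387]
t -0.06 5 [ 0.4926 -0.2801  0.1041] [ 0.4903 -0.2815  0.1013] [ 0.4945 -0.2794  0.1087]
t -0.03 21 [ 0.4844 -0.2804  0.1358] [ 0.481  -0.2895  0.131 ] [ 0.4907 -0.2711  0.1382]
lid hole 324.53214562354765 237.6266460108443 [ 0.48017408 -0.0303454   0.0612    ]
```

View pics/d.png

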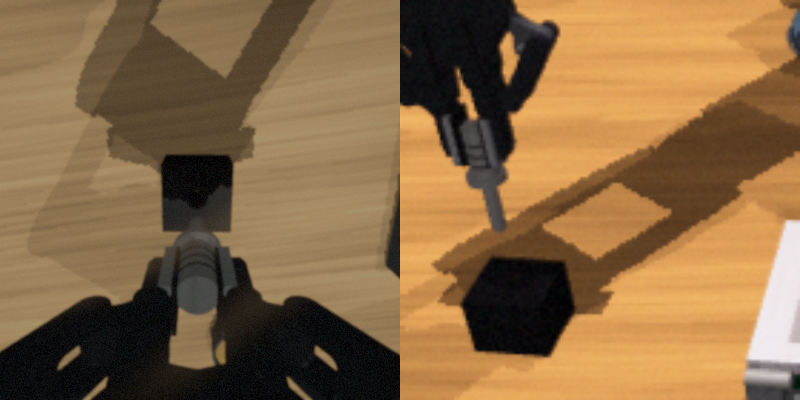

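The pin is held straight and centred. Next I move above the lid hole and look from close by.

play_rows(xyz=[[5,25,0],[12,60,0],[20,100,0],[28,140,0],[36,180,0],[42,215,0],[47,240,0],[49,249,0],[49,249,4],[49,249,8]], rot=[[0,0,0],[0,0,0],[0,0,0],[0,0,0],[0,0,0],[0,0,0],[0,0,0],[0,0,0],[0,0,0],[0,0,0]], grip=[0,0,0,0,0,0,0,0,0,0])

```text
time_s: 10.5
eef_pos: [0.4792, -0.0309, 0.1538]
eef_rot: [-0.0, 0.072, 0.997, -0.0]
wrist_force: [-1.0, 0.6, -1.7]
opening: 0.189
grasp_force: 58.7
```

```bash
python3 - <<'E'
from h import *
o=readout.get_obs(); print(o["eef_pos"],o["opening"],o["grasp_force"],o["wrist_force"])
w=cam("wrist"); s=cam("scene")
K=np.array(w["camera_matrix"]);E=np.array(w["extrinsics"])
def proj(p): q=np.linalg.inv(E)@np.r_[p,1]; return (K@(q[:3]/q[2]))[:2].round(1)
e=o["eef_pos"]; print("cam pos tool",np.array(w["hand_eye"])[:3,3], "tip px",proj(e-[0,0,.075]),"grip px",proj(e), "est hole px",proj([.4802,-.0303,.0615]))
np.savez("w.npz",P=w["P"],c=w["color"],K=K,E=E)
u,v=map(int,proj([.4802,-.0303,.0615])); 
a=cv2.resize(w["color"][v-70:v+70,u-60:u+80],(560,560),interpolation=cv2.INTER_CUBIC); print(u-60,v-70)
P=s["P"];Es=np.linalg.inv(np.array(s["extrinsics"])); q=Es@np.r_[.48,-.03,.065,1]; q=np.array(s["camera_matrix"])@(q[:3]/q[2]); u,v=int(q[0]),int(q[1]); print("scene",u,v)
save("e.png",np.hstack([a,cv2.resize(s["color"][v-50:v+20,u-15:u+15],(240,560),interpolation=cv2.INTER_CUBIC)]))
E
```

```text
[ 0.47923168 -0.03092813  0.15381452] 0.18920920711869227 58.736334443092346 [-0.9718068   0.64024737 -1.6569392 ]
cam pos tool [ 0.07639341  0.00056864 -0.12371042] tip px [316.1 221.7] grip px [315.7 284.7] est hole px [317.2 214. ]
257 144
scene 294 184
```

View pics/e.png

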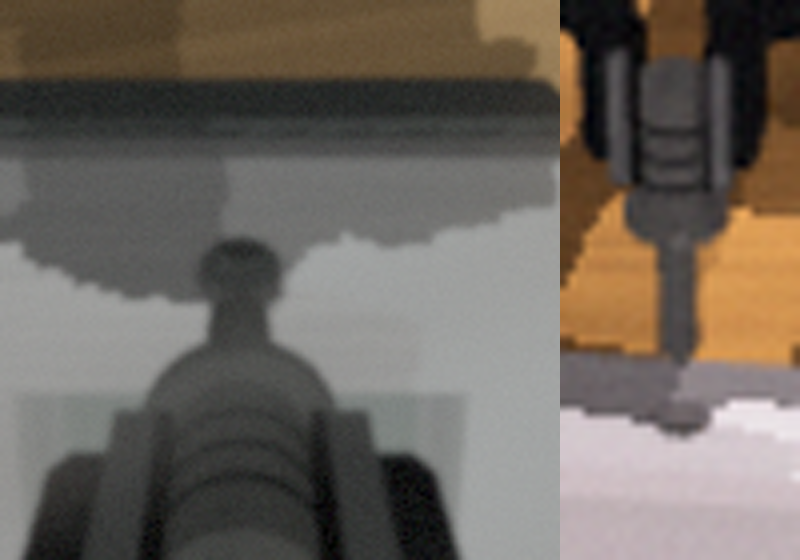

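The close view shows the hole centred at about crop (240,275), in line with the shank. My estimate of the hole agrees within about 1 mm, so I go down in steps and watch the force.

play_rows(xyz=[[0,0.3,5],[0,0.3,10],[0,0.3,15],[0,0.3,20],[0,0.3,25],[0,0.3,30],[0,0.3,33],[0,0.3,36],[0,0.3,36],[0,0.3,36]], rot=[[0,0,0],[0,0,0],[0,0,0],[0,0,0],[0,0,0],[0,0,0],[0,0,0],[0,0,0],[0,0,0],[0,0,0]], grip=[0,0,0,0,0,0,0,0,0,0])

```text
time_s: 11.85
eef_pos: [0.4795, -0.0301, 0.1184]
eef_rot: [0.0, 0.071, 0.997, -0.0]
wrist_force: [0.5, 0.0, -1.4]
opening: 0.192
grasp_force: 58.7
```

play_rows(xyz=[[0,0,1],[0,0,2],[0,0,3],[0,0,4],[0,0,5],[0,0,6],[0,0,7],[0,0,8],[0,0,8],[0,0,8]], rot=[[0,0,0],[0,0,0],[0,0,0],[0,0,0],[0,0,0],[0,0,0],[0,0,0],[0,0,0],[0,0,0],[0,0,0]], grip=[0,0,0,0,0,0,0,0,0,0])

```text
time_s: 13.1
eef_pos: [0.4794, -0.03, 0.1103]
eef_rot: [-0.0, 0.071, 0.997, -0.0]
wrist_force: [0.0, -0.2, -0.7]
opening: 0.191
grasp_force: 58.7
```

play_rows(xyz=[[0,0,2],[0,0,4],[0,0,6],[0,0,8],[0,0,10],[0,0,11],[0,0,12],[0,0,13],[0,0,14],[0,0,14]], rot=[[0,0,0],[0,0,0],[0,0,0],[0,0,0],[0,0,0],[0,0,0],[0,0,0],[0,0,0],[0,0,0],[0,0,0]], grip=[0,0,0,0,0,0,0,0,0,0])

```text
time_s: 14.35
eef_pos: [0.4793, -0.03, 0.0962]
eef_rot: [-0.0, 0.071, 0.997, 0.0]
wrist_force: [-0.4, -0.5, -1.2]
opening: 0.189
grasp_force: 58.7
```

play_rows(xyz=[[0,0,2],[0,0,4],[0,0,6],[0,0,8],[0,0,9],[0,0,10],[0,0,11],[0,0,11],[0,0,11],[0,0,11]], rot=[[0,0,0],[0,0,0],[0,0,0],[0,0,0],[0,0,0],[0,0,0],[0,0,0],[0,0,0],[0,0,0],[0,0,0]], grip=[0,0,0,0,0,0,0,0,0,0])

```text
time_s: 15.6
eef_pos: [0.4794, -0.03, 0.0853]
eef_rot: [0.0, 0.071, 0.997, 0.0]
wrist_force: [-1.6, 0.5, 3.6]
opening: 0.193
grasp_force: 59.4
```

play_rows(xyz=[[0,0,1],[0,0,1.5],[0,0,2],[0,0,2.5],[0,0,3],[0,0,3.5],[0,0,4],[0,0,4],[0,0,4],[0,0,4]], rot=[[0,0,0],[0,0,0],[0,0,0],[0,0,0],[0,0,0],[0,0,0],[0,0,0],[0,0,0],[0,0,0],[0,0,0]], grip=[0,0,0,0,0,0,0,0,0,0])

```text
time_s: 16.85
eef_pos: [0.4795, -0.0301, 0.0829]
eef_rot: [-0.0, 0.071, 0.997, -0.0]
wrist_force: [-11.7, 2.2, 21.0]
opening: 0.192
grasp_force: 61.3
```

```bash
cat > lid.py <<'E'
from h import *
t=cam("top"); s=cam("scene"); o=readout.get_obs(); print(o["eef_pos"],o["wrist_force"],o["grasp_force"])
c0=np.array([.53,-.0387,0])
for n,c in dict(t=t,s=s).items():
    q=c["P"].reshape(-1,3); q=q[(q[:,2]>.044)&(q[:,2]<.075)]; a=(q-c0)@XJ; b=(q-c0)@YJ
    m=(abs(a+.01)<.055)&(abs(b)<.06)&((a>-.02)|(abs(b)>.035)); q=q[m];a=a[m];b=b[m]
    for _ in range(3):
        A=np.c_[a,b,np.ones(len(a))]; x=np.linalg.lstsq(A,q[:,2],rcond=None)[0]; k=abs(A@x-q[:,2])<.004; q,a,b=q[k],a[k],b[k]
    print(n,len(a),"slope",x.round(4),"z at hole",(x[2]-.052*x[0]).round(4))
E
python3 lid.py
```

```text
[ 0.47949051 -0.03006986  0.08284699] [-10.36004223   2.21650009  21.09081033] 61.33931279182434
t 10 slope [-0.7965 -0.0374  0.0019] z at hole 0.0433
s 1593 slope [-0.0014  0.0027  0.0507] z at hole 0.0508
```

play_rows(xyz=[[0.2,0,0],[0.4,0,0],[0.6,0,0],[0.6,0,0],[0.6,0,0],[0.6,0,0],[0.6,0,0],[0.6,0,0],[0.6,0,0],[0.6,0,0]], rot=[[0,0,0],[0,0,0],[0,0,0],[0,0,0],[0,0,0],[0,0,0],[0,0,0],[0,0,0],[0,0,0],[0,0,0]], grip=[0,0,0,0,0,0,0,0,0,0])

```text
time_s: 18.2
eef_pos: [0.4794, -0.0301, 0.0829]
eef_rot: [0.001, 0.071, 0.997, -0.0]
wrist_force: [-8.1, 2.7, 18.7]
opening: 0.188
grasp_force: 61.0
```

```bash
cat >> lid.py <<'E'
Es=np.linalg.inv(np.array(s["extrinsics"])); q=Es@np.r_[.48,-.03,.065,1]; q=np.array(s["camera_matrix"])@(q[:3]/q[2]); u,v=int(q[0]),int(q[1])
save("f.png",cv2.resize(s["color"][v-60:v+75,u-90:u+90],(800,600),interpolation=cv2.INTER_CUBIC))
E
python3 lid.py
```

```text
[ 0.47938269 -0.03005866  0.08285391] [-8.00939837  2.26985291 18.613711  ] 61.01879954338074
t 7 slope [ 0.861  -0.1484  0.114 ] z at hole 0.0692
s 1580 slope [-0.0019  0.0028  0.0508] z at hole 0.0509
```

View pics/f.png

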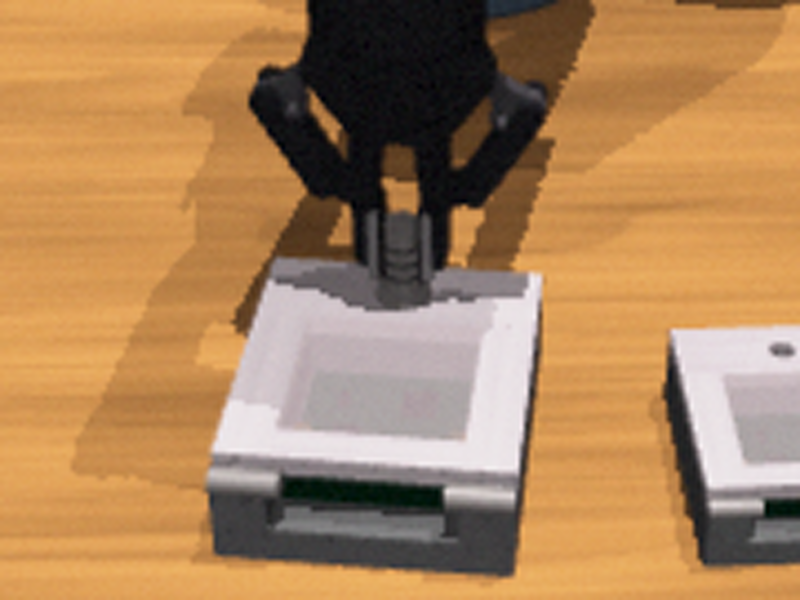

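The lid lies flat (slope about 0, top at 51 mm). The collar sits on it at crop (403,293), the fingers are clear of the lid, and about 19 N is pressing down. Handing in.

```bash
python3 -c "
from bench import ctrl; print(ctrl.hand_in())"
```

```text
the job is handed in; nothing more can be done
None
```

Handed in at about 18 s: the lid measured flat and shut, held only by the pin's collar; the arm still grips the pin and presses down with about 19 N, and none of the moves came near the other things on the bench.

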